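Cull the short viaduct pier and open the track cleaner

TASK

Get a batch of model viaduct piers ready for cleaning: first take the one pier that is clearly shorter than the others off the casting board and put it in the steel scrap tray. Then open the bottle of cleaner beside it: press its safety cap down and, keeping it pressed, twist it about a quarter turn counter-clockwise (seen from above), lift it off, and finish while still holding the cap level, roughly 5 cm straight above the open bottle. Leave the other piers standing on the board and do not disturb the paint jar, the model car or the model house.

Things in the scene. Friction and masses are not known exactly. Their poses are not given: they have to be found in the camera images.
- bottle: White plastic bottle, 72 mm in diameter, clamped upright in a square plywood block (100 x 100 x 30 mm) fixed to the bench. Origin: centre of the block's underside, on the bench, z up. The flat shoulder is 110 mm and the end of the open neck (38 mm across its two lugs) 133 mm above the bench.
- bottle_mouth (a point): Centre of the end of the bottle's neck, on its upright axis, 133 mm above the bench. A sprung rubber disc in the mouth, 20 mm in diameter, pushes the cap up: 5 N when locked, about 10 N fully down. With the cap off it stands 11 mm above the neck's end.
- cap: Loose grey ribbed round push-and-turn cap on the bottle, 48 mm in diameter, 43 mm high, about 40 g; top 18 mm solid, hollow skirt below; any grip direction serves. Origin: centre of the open lower rim, z up. Locked, the rim is 116 mm and the top 159 mm above the bench.
- cap_top (a point): Centre of the cap's flat top, 43 mm above its origin. To open: push the cap down 4 to 6 mm (hard stop at 6; under 3.5 it stays locked), and turn it counter-clockwise seen from above while it is down; from 55 to 118 degrees of turn (86 is the middle) it lifts straight off. Clockwise is blocked. Turned free and let go, it rises 3 mm above its locked height.
- board: Plywood casting board, 90 x 360 x 10 mm, fixed to the bench; origin at the centre of its underside, long side along its y. The four piers stand on it in a row along its y, about 85 mm apart, in any order.
- pier_short: The odd pier: like the others but only 54 mm high, about 54 g, standing on the board (top 64 mm above the bench). Origin: centre of its underside, z up. From below: footing 34 (x) x 42 (y) x 8 mm, shaft 18 x 26 mm, head 26 (x) x 34 (y) mm over the top 16 mm; best gripped across the head's 26 mm, along its x.
- pier_a: Good concrete-grey model viaduct pier, 70 mm high, about 70 g, standing on the board; same footing, shaft and head as pier_short with a longer shaft. Origin: centre of its underside.
- pier_b: Good pier, same as pier_a.
- pier_c: Good pier, same as pier_a.
- tray: Open steel scrap tray, 100 (x) x 160 (y) x 30 mm high, walls 4 mm, floor about 5 mm thick, fixed to the bench. Origin: centre of its underside.
- tray_floor (a point): Centre of the tray's inner floor; axes as the tray's.
- paint_jar: Small glass paint jar, 36 mm in diameter, 50 mm high; bystander. Origin: centre of its underside.
- model_car: Red model car, 34 x 78 x 32 mm; bystander. Origin: centre of its underside.
- model_house: Model house with a tiled gable roof, 90 x 100 x 85 mm; bystander. Origin: centre of its underside.

How it is judged (in metres and radians):
On the way, in this order (a step that is already met when the one before it is completed fails the run):
1. the short pier lies or stands in the scrap tray, let go (x of pier_short in the frame of tray_floor between -0.048 and 0.048 m and y of pier_short in the frame of tray_floor between -0.078 and 0.078 m and z of pier_short in the frame of tray_floor between -0.005 and 0.03 m and contact force between the fingers and pier_short below 0.1 N and linear speed of pier_short below 0.03 m/s), for 0.2 s.
2. the cap is pressed down at least 3 mm on the locked bottle (z of cap in the frame of bottle between 0.105 and 0.113 m and horizontal distance between cap and bottle below 0.006 m), for 0.04 s.
3. the cap, still on the neck, is turned at least 40 degrees (angle between the x axis of cap and the x axis of bottle, either way round above 0.7 rad and z of cap in the frame of bottle between 0.105 and 0.121 m and horizontal distance between cap and bottle below 0.006 m), for 0.04 s.
At the end, for the whole second after the job is handed in: Fingers hold the cap still, within 17 deg of level, rim 20-120 mm above the neck, within 35 mm of its axis, clear of the bottle; short pier let go at rest in the tray; good piers upright within 20 mm and jar, car, house upright within 30 mm of their starts (all of step 1 and not (distance of any of pier_a, pier_b, pier_c from where it was at the start of the episode above 0.02 m or angle between any of pier_a, pier_b, pier_c's own z axis and vertical above 0.3 rad) and not (distance of any of paint_jar, model_car, model_house from where it was at the start of the episode above 0.03 m or angle between any of paint_jar, model_car, model_house's own z axis and vertical above 0.5 rad) and z of cap in the frame of bottle_mouth between 0.02 and 0.12 m and horizontal distance between cap and bottle below 0.035 m and angle between cap's own z axis and vertical below 0.3 rad and contact force between the fingers and cap above 1 N and contact force between cap and bottle below 0.1 N and linear speed of cap below 0.03 m/s); the arm keeps its last pose, push and grip.
It fails at once if a good pier is knocked over or shifted more than 20 mm (distance of any of pier_a, pier_b, pier_c from where it was at the start of the episode above 0.02 m or angle between any of pier_a, pier_b, pier_c's own z axis and vertical above 0.3 rad).
It fails at once if the paint jar, model car or model house is shifted more than 30 mm or tipped (distance of any of paint_jar, model_car, model_house from where it was at the start of the episode above 0.03 m or angle between any of paint_jar, model_car, model_house's own z axis and vertical above 0.5 rad).
It also fails if it takes over 45 s, if anything falls off the work surface, if the arm or the gripper's body presses on something with over 40 N, if the wrist force passes 120 N, or if a joint passes its speed limit or range.

ROBOT

A 7-joint arm with a two-finger parallel gripper is mounted at the origin on the work surface. World frame = base frame: x ahead of the robot, y to its left, z up, the work surface at z = 0. Lengths are in mm, angles in rad, forces in N, time in s.
With the tool pointing down it reaches from about 400 to 875 mm from the base axis. Payload 4.4 kg.
Tool frame: the origin (TCP) lies midway between the tips of the shut fingers; the grasp point (between the pads) lies 19 mm behind it (ctrl.grip_point_offset is the distance from the TCP to the grasp point, in mm); z points along the fingers, y is the line along which they close (so a half turn about z gives the same grasp; the last joint's range is limited). The gripper opens to 85 mm and grips with 20 to 120 N. Pads are 22 mm wide; open, the fingers measure 114 mm over their backs; the gripper's body (76 mm by 85 mm) begins 54 mm behind the grasp point. The pads swing forward as they close: fully open they stand 13 mm farther back than shut.
Start: joints at [-1.392, 0.628, 0.038, 1.517, -0.027, 0.996, -0.02], TCP at [157.51, 630.641, 231.313] pointing down, gripper open.
Joint ranges: [-3.06, 3.06], [-0.37, 2.12], [-1.25, 1.32], [0.18, 2.47], [-1.1, 4.24], [0.23, 1.98], [-2.94, 2.94]. Speed limits (rad/s): [2.57, 2.57, 3.14, 3.14, 3.14, 3.14, 3.14].

INTERFACE

Orientations are given as [roll, pitch, yaw] about the fixed x, y, z axes, in that order (R = Rz(yaw) Ry(pitch) Rx(roll)).
In Python, from cell import ctrl, get_image, calibration gives the robot as it stands (ctrl), with the cameras as plain functions.
- The arm moves only by the tool nudge_tcp, called after "Call:" as name(argument=value, ...), one argument or row to a line, values as JSON. Schema: {"type":"object","properties":{"offsets":{"type":"array","items":{"type":"array","items":{"type":"number"},"minItems":7,"maxItems":7},"minItems":1,"maxItems":12},"only":{"type":"string"},"quiet":{"type":"boolean"},"lines":{"type":"string"}},"required":["offsets"],"additionalProperties":false}. offsets is a list of rows, 1 to 12 of them, each of 7 numbers: dx, dy, dz in shares of the most that a row can go, 1 being 50 mm, then a rotation vector rx, ry, rz in a scale on which 1.0 is 4 rad, then the finger opening in mm; each row shifts and turns the commanded pose from where the row before left it, along the tool's axes as they then stand; what a row does not reach is not made up. A row lasts 1/10 s, in which the tool goes at most 50 mm and 0.15 rad, less where a joint would pass 70% of its speed; a pose out of reach is approached as far as the arm can. The fingers move at their own pace and stop on an object; the grip force is fixed at half the most. Time passes only in rows, so rows that do not move let the fingers close. The tool returns the time, the measured TCP pose, the force, the opening and the grip force at its end. only (a regular expression) keeps the lines of the reply that match it, lines (a string "A,B") keeps lines A to B, and quiet returns only ok. Input that does not fit is refused with a message, and nothing moves.
- ctrl.read_state(): the state, without advancing time (a new reading comes with each control period).
- get_image(name): name is "scene" or "top" or "wrist"; returns the picture (480x640x3 uint8, blue, green, red); there is no depth.
- calibration(name): a dict with "fx", "fy", "cx", "cy" (pixels), "k1" (the pictures are not rectified: a ray, as slopes to the right and down, at radius r is drawn at 1 + k1 r^2 times it, then the intrinsics apply), "rvec" (rotation vector, rad) and "tvec" (3), from world to camera coordinates, as OpenCV has them; the wrist camera has in their place "hand_eye" (4x4, takes a point from camera to tool coordinates, whose origin is the TCP and whose axes are the flange's). Camera axes: x right, y down, z forward; pixel columns grow to the right and rows downward; lengths in mm; the calibration is good to about 2 mm. A picture is of the moment at which its call begins: read the wrist's pose just before it. calibration takes no time and is no camera call.
- ctrl.finish_job(): hands the job in; it is judged then, once.
The state is a dict: "clock": time; "qpos": joint angles; "qd": joint speeds; "tau": joint torques, N m; "eef_pos": TCP position; "tool_rot": TCP orientation; "force": force on the tool from outside, world axes, zero at the start; "torque": the same for the moment, N m; "width": finger opening in mm; "gripper_force": force on a finger pad.
Only numpy, scipy, OpenCV 4.12 (cv2) and the standard library are available. Lean on these libraries where they do the work, as an engineer would, in place of code of your own. Each camera call takes 0.05 s, during which the arm holds its last target. There are 200 camera calls.

## Working session

There is one attempt and no reset: what is moved stays moved. The work goes in short steps, Python scripts to look and compute and a tool call to move; the robot and the scene stay as the last step left them, time stands still between calls to the robot, and variables do not carry over. Pictures are saved under pics/ and viewed, at most 10 in all, crops included, and the job is handed in when it is done.

```bash
ls; mkdir -p pics; cat > h.py <<'E'
import numpy as np, cv2
from cell import ctrl, get_image, calibration
from scipy.spatial.transform import Rotation as R
def cam(name, st=None):
    c=calibration(name)
    if 'rvec' in c:
        Rc=R.from_rotvec(np.ravel(c['rvec'])).as_matrix(); t=np.ravel(c['tvec'])
        return c,Rc.T,-Rc.T@t
    T=np.array(c['hand_eye']); Rt=R.from_euler('xyz',st['tool_rot']).as_matrix()
    return c,Rt@T[:3,:3],Rt@T[:3,3]+np.array(st['eef_pos'])
def ray(cm,uv):
    c,Rw,o=cm
    K=np.array([[c['fx'],0,c['cx']],[0,c['fy'],c['cy']],[0,0,1.]])
    p=cv2.undistortPoints(np.array([[uv]],float),K,np.array([c['k1'],0,0,0.]))[0,0]
    d=Rw@np.array([p[0],p[1],1]); return o,d/np.linalg.norm(d)
def onz(cm,uv,z):
    o,d=ray(cm,uv); return o+d*(z-o[2])/d[2]
def cross(rays):
    A=sum(np.eye(3)-np.outer(d,d) for o,d in rays); b=sum((np.eye(3)-np.outer(d,d))@o for o,d in rays)
    p=np.linalg.solve(A,b); return p,[np.linalg.norm(np.cross(p-o,d)) for o,d in rays]
def proj(cm,P):
    c,Rw,o=cm
    K=np.array([[c['fx'],0,c['cx']],[0,c['fy'],c['cy']],[0,0,1.]])
    rv=cv2.Rodrigues(Rw.T)[0]
    return cv2.projectPoints(np.array(P,float).reshape(-1,1,3),rv,-Rw.T@o,K,np.array([c['k1'],0,0,0.]))[0][:,0]
E
python3 - <<'E'
from h import *
s=ctrl.read_state(); print(s)
for n in ['scene','top','wrist']:
    cv2.imwrite(f'pics/{n}0.png',get_image(n)); c=cam(n,s); print(n,c[0]['fx'],c[0]['k1'],c[2],c[1][:,2])
E
```

```text
cell.py
pics
{'clock': 0.0, 'qpos': array([-1.39177555,  0.62934299,  0.03839161,  1.51837716, -0.02696785,
        0.99632329, -0.01999591]), 'qd': array([-0.00084924, -0.00114532, -0.00091995, -0.00146865,  0.00163251,
       -0.00026804, -0.00085381]), 'tau': array([-1.20550005e-03, -5.63406873e+01,  1.22629579e+00, -1.93439054e+01,
        1.11496914e-02,  1.06156166e-02,  1.52511443e-06]), 'eef_pos': array([157.34646554, 630.00899106, 230.38730065]), 'tool_rot': array([-3.13965864e+00,  2.31313367e-05,  2.89683400e+00]), 'force': array([ 0.01420213, -0.02833031,  0.25848884]), 'torque': array([-0.0042476 , -0.03895474, -0.02946051]), 'gripper_force': 0.0, 'width': 85.52928082870521}
scene 527.1708283827182 0.005661070555556887 [1185.1565758  -444.56478701  641.78749986] [-0.65049509  0.49208255 -0.57854204]
top 481.4976059176752 -0.13146064380910444 [ 498.24030338   10.38185884 1082.09617694] [ 0.10957458 -0.01702193 -0.99383282]
wrist 407.4784040055215 -0.06843102625379484 [ 73.28135546 651.86100117 373.49592098] [ 0.3182763  -0.08119853 -0.94451416]
```

View pics/scene0.png

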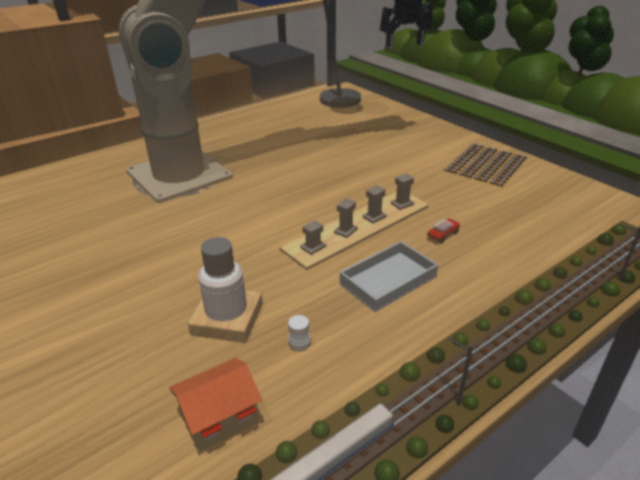

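View pics/top0.png

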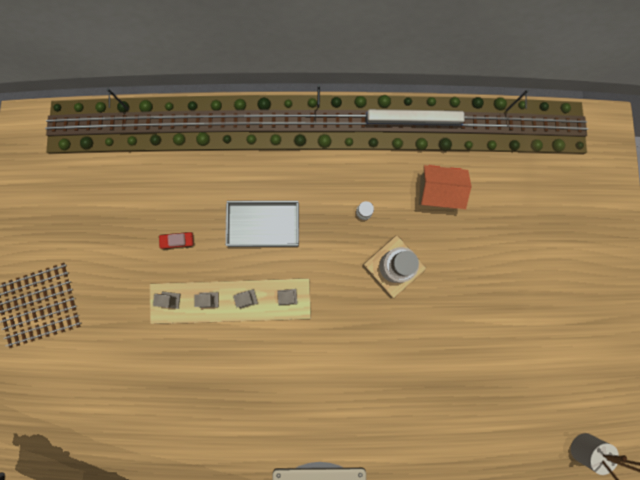

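The scene view shows the short pier as the leftmost one, with its head near (313,229). The bottle cap top is near (217,245). In the top view the short pier is at (287,297), the cap at (405,263) and the tray centre at (263,224).

```bash
python3 - <<'E'
from h import *
t=cam('top'); s=cam('scene')
for n,a,b in [('pier',(287,297),(313,228)),('cap',(405,263),(217,246))]:
    print(n,*cross([ray(t,a),ray(s,b)]))
print('tray rim',[onz(t,p,30).round(0) for p in [(227,202),(299,202),(299,247),(227,247)]])
print('board',[onz(t,p,10).round(0) for p in [(151,285),(309,279),(310,318),(151,323)]])
print('piers',[onz(t,p,70).round(0) for p in [(167,300),(206,300),(246,299),(287,297)]])
T=cv2.imread('pics/top0.png'); S=cv2.imread('pics/scene0.png')
a=cv2.resize(T[275:325,225:315],None,fx=8,fy=8,interpolation=2)[:300,:]
a=cv2.resize(T[280:317,230:310],(800,300)[:2],interpolation=2)
b=cv2.resize(S[215:255,295:335],(300,300),interpolation=2); c=cv2.resize(S[232:282,192:242],(250,300),interpolation=2); d=cv2.resize(T[240:290,375:425],(250,300),interpolation=2)
cv2.imwrite('pics/comp.png',np.vstack([a[:,:800],np.hstack([b,c,d])]))
E
```

```text
pier [484.67871278  66.59276954  60.62418938] [np.float64(0.10723117015133776), np.float64(0.10723117015152608)]
cap [ 549.71782295 -167.2035819   158.42186986] [np.float64(1.0199444395600366), np.float64(1.0199444395600603)]
tray rim [array([694., 203.,  30.]), array([693.,  42.,  30.]), array([593.,  42.,  30.]), array([593., 201.,  30.])]
board [array([510., 375.,  10.]), array([524.,  21.,  10.]), array([438.,  18.,  10.]), array([425., 374.,  10.])]
piers [array([478., 320.,  70.]), array([478., 236.,  70.]), array([481., 152.,  70.]), array([485.,  66.,  70.])]
```

View pics/comp.png

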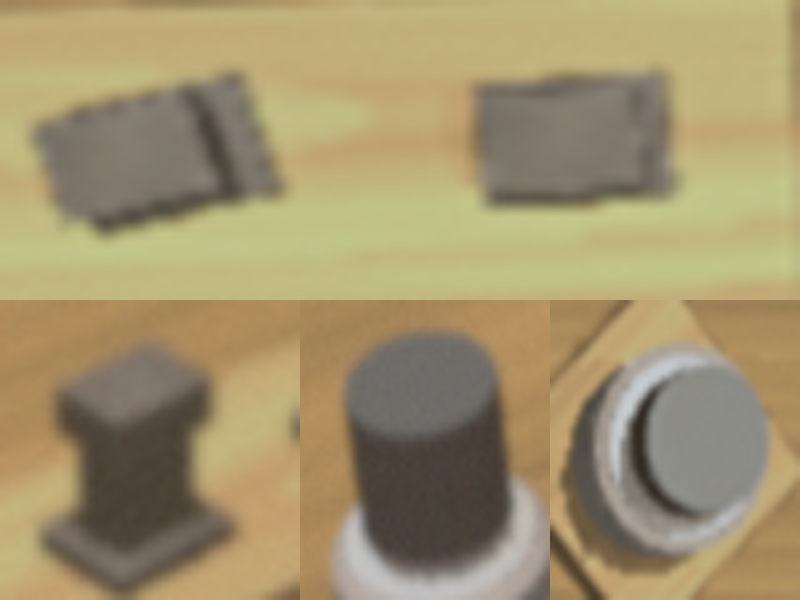

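The short pier's head centre is at (285.8,297.0) in the top view and (312.7,226.3) in the scene view. The cap top is at (406.2,263.3) and (216.6,246.2). Next I'll swing over to the pier along an arc.

Units first: shifts go in shares of 50 mm and turns go in shares of 4 rad. So -47 mm is -0.94, -13 mm is -0.26, 0.09 rad / 4 = 0.0225.

```bash
cat >> h.py <<'E'
def delta(pos,ang):
    """tool-axes shift and rotvec to TCP pos, tool down with y axis at world angle ang"""
    s=ctrl.read_state(); Rt=R.from_euler('xyz',s['tool_rot']); y=np.array([np.cos(ang),np.sin(ang),0]); z=np.array([0,0,-1.])
    G=R.from_matrix(np.column_stack([np.cross(y,z),y,z]))
    print('t',s['clock'],'pos',np.round(s['eef_pos'],1),'q',np.round(s['qpos'],2),'shift',(Rt.inv().apply(np.array(pos)-s['eef_pos'])).round(1),'rot',(Rt.inv()*G).as_rotvec().round(3),'w',round(s['width'],1),'F',np.round(s['force'],1),'g',s['gripper_force'])
E
```

Call:
nudge_tcp(
  offsets=[
    [-0.94, -0.26, 0, 0, 0, 0.0225, 85],
    [-0.94, -0.26, 0, 0, 0, 0.0225, 85],
    [-0.94, -0.26, 0, 0, 0, 0.0225, 85],
    [-0.94, -0.26, 0, 0, 0, 0.0225, 85],
    [-0.94, -0.26, 0, 0, 0, 0.0225, 85],
    [-0.94, -0.26, 0, 0, 0, 0.0225, 85],
    [-0.94, -0.26, 0, 0, 0, 0.0225, 85],
    [-0.94, -0.26, 0, 0, 0, 0.0225, 85],
    [-0.94, -0.26, 0, 0, 0, 0.0225, 85],
    [-0.94, -0.26, 0, 0, 0, 0.0225, 85],
    [-0.94, -0.26, 0, 0, 0, 0.0225, 85],
    [-0.94, -0.26, 0, 0, 0, 0.0225, 85],
  ],
)

```text
clock: 1.35
eef_pos: [454.6, 156.8, 231.3]
tool_rot: [3.141, 0.0, 1.813]
force: [0.5, 1.2, -0.1]
width: 85.0
gripper_force: 0.0
```

```bash
python3 - <<'E'
from h import *
t=cam('top'); s=cam('scene')
for n,a,b in [('pier',(285.8,297),(312.7,226.3)),('cap',(406.2,263.3),(216.6,246.2))]:
    print(n,*cross([ray(t,a),ray(s,b)]))
delta([485,66,200],0)
E
```

```text
pier [484.03493503  67.9338708   63.87746792] [np.float64(1.1095907270884964), np.float64(1.1095907270884322)]
cap [ 549.51605577 -168.74216619  158.62923118] [np.float64(0.17301466683289898), np.float64(0.17301466683284505)]
t 1.35 pos [454.6 156.8 231.3] q [-0.65  0.41  0.36  1.98 -0.2   0.78  0.07] shift [-95.4   7.7  31.3] rot [0.001 0.    0.242] w 85.0 F [ 0.5  1.2 -0.1] g 0.0
```

Scaled: -48 mm is -0.96, -47 mm is -0.94, 0.12 rad / 4 = 0.03.

Call:
nudge_tcp(
  offsets=[
    [-0.94, 0.08, 0.3, 0, 0, 0, 85],
    [-0.96, 0.08, 0.32, 0, 0, 0, 85],
    [0, 0, 0, 0, 0, 0.03, 85],
    [0, 0, 0, 0, 0, 0.03, 85],
    [0, 0, 0, 0, 0, 0, 85],
  ],
)

```text
clock: 1.85
eef_pos: [484.7, 68.6, 200.2]
tool_rot: [-3.141, 0.0, 1.575]
force: [-0.6, 0.4, 0.1]
width: 85.1
gripper_force: 0.0
```

```bash
python3 - <<'E'
from h import *
s=ctrl.read_state(); im=get_image('wrist'); cv2.imwrite('pics/w1.png',im)
np.save('w1.npy',np.r_[s['eef_pos'],s['tool_rot']])
w=cam('wrist',s); print(proj(w,[[484,68,64],[643,122,30],[481,152,80]])); delta([484,68,200],0)
E
```

```text
[[321.97511542 225.05791213]
 [528.77670278 146.375283  ]
 [318.09248875 102.69909476]]
t 1.9 pos [484.6  69.2 200.3] q [-0.49  0.47  0.41  2.   -0.28  0.72  0.1 ] shift [-1.2 -0.7  0.3] rot [-0.     0.     0.008] w 84.6 F [ 0.8 -0.6  0.3] g 0.0
```

View pics/w1.png

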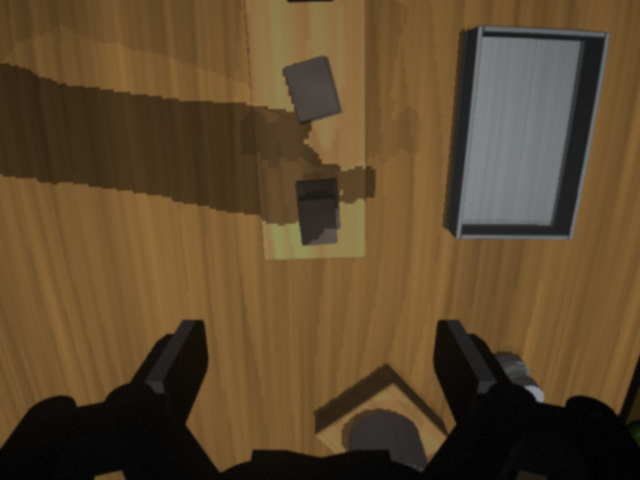

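The wrist picture shows the short pier's head at about (319,222), half in the arm's shadow. pier (85 mm up the row) has its head at (312,90), and the tray is at right. I'll zoom in on the head for its corners.

```bash
python3 - <<'E'
import cv2,numpy as np
im=cv2.imread('pics/w1.png')[165:260,275:370]
im=(255*(im/255.)**0.45).astype(np.uint8)
cv2.imwrite('pics/w1z.png',cv2.resize(im,(570,570),interpolation=2))
E
```

```text
(no output)
```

View pics/w1z.png

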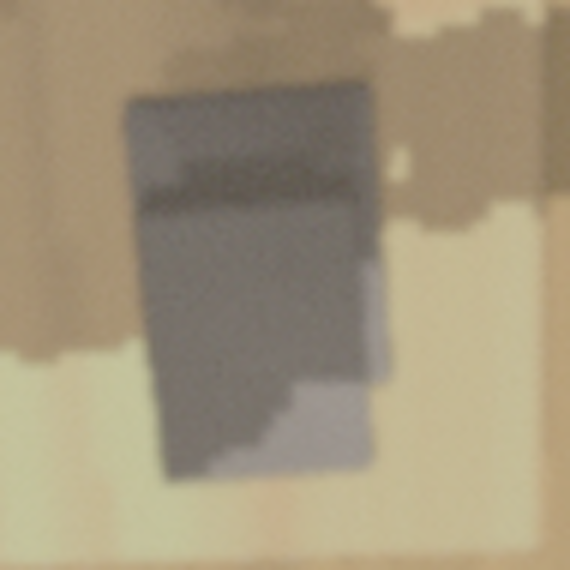

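```bash
python3 - <<'E'
from h import *
v=np.load('w1.npy'); w=cam('wrist',dict(eef_pos=v[:3],tool_rot=v[3:]))
C=np.array([onz(w,(275+x/6-.4,165+y/6-.4),64) for x,y in [(137,210),(360,203),(372,468),(168,480)]]); c=C.mean(0); print(C.round(1),c.round(1))
for i in range(4): d=C[(i+1)%4]-C[i]; print(np.linalg.norm(d).round(1),np.arctan2(d[1],d[0]).round(3))
p,e=cross([ray(w,proj(w,c)[0]),ray(cam('top'),(285.8,297)),ray(cam('scene'),(312.7,226.3))]); print('3 view',p,e)
R4=np.array([onz(w,q,30) for q in [(479,27),(607,34),(573,238),(458,237)]]); print('tray',R4.round(0),R4.mean(0))
E
```

```text
[[466.6  86.6  64. ]
 [492.7  87.6  64. ]
 [494.7  54.7  64. ]
 [470.   53.   64. ]] [481.   70.5  64. ]
26.1 0.038
33.0 -1.51
24.8 -3.073
33.8 1.67
3 view [482.4388737   69.0293948   62.13182537] [np.float64(1.6697138012269468), np.float64(2.2026169631748718), np.float64(1.1033172369844815)]
tray [[594. 205.  30.]
 [691. 205.  30.]
 [694.  48.  30.]
 [596.  48.  30.]] [643.70591951 126.34194798  30.        ]
```

```bash
python3 - <<'E'
from h import *
print(ctrl.grip_point_offset); delta([482,69.5,38],0.07)
E
```

```text
18.700000000000003
t 1.9 pos [484.6  69.2 200.3] q [-0.49  0.47  0.41  2.   -0.28  0.72  0.1 ] shift [  0.3  -2.6 162.3] rot [-0.     0.    -0.062] w 84.6 F [ 0.8 -0.6  0.3] g 0.0
```

Scaled: 45 mm is 0.9, 30 mm is 0.6, -0.062 rad / 4 = -0.0155.

Call:
nudge_tcp(
  offsets=[
    [0.006, -0.052, 0.6, 0, 0, -0.0155, 85],
    [0, 0, 0.9, 0, 0, 0, 85],
    [0, 0, 0.9, 0, 0, 0, 70],
    [0, 0, 0.6, 0, 0, 0, 70],
    [0, 0, 0.24, 0, 0, 0, 70],
    [0, 0, 0, 0, 0, 0, 70],
  ],
)

```text
clock: 2.5
eef_pos: [481.3, 69.8, 37.5]
tool_rot: [-3.139, -0.0, 1.641]
force: [-0.6, 0.1, 0.2]
width: 69.8
gripper_force: 0.0
```

Call:
nudge_tcp(
  offsets=[
    [0, 0, 0, 0, 0, 0, 15],
    [0, 0, 0, 0, 0, 0, 15],
    [0, 0, 0, 0, 0, 0, 15],
    [0, 0, 0, 0, 0, 0, 15],
    [0, 0, 0, 0, 0, 0, 15],
    [0, 0, 0, 0, 0, 0, 15],
  ],
)

```text
clock: 3.1
eef_pos: [483.1, 69.8, 40.0]
tool_rot: [3.139, -0.001, 1.639]
force: [-1.2, 0.5, 6.5]
width: 24.5
gripper_force: 58.4
```

Scaled: -30 mm is -0.6, -15 mm is -0.3.

Call:
nudge_tcp(
  offsets=[
    [0, 0, -0.3, 0, 0, 0, 15],
    [0, 0, -0.6, 0, 0, 0, 15],
    [0, 0, -0.6, 0, 0, 0, 15],
    [0, 0, 0, 0, 0, 0, 15],
  ],
)

```text
clock: 3.5
eef_pos: [484.8, 69.9, 117.2]
tool_rot: [3.134, -0.001, 1.639]
force: [0.8, 0.2, -1.3]
width: 24.7
gripper_force: 59.2
```

```bash
python3 - <<'E'
from h import *
delta([644,124,110],0.0)
t=cam('top'); s=cam('scene')
T=get_image('top');S=get_image('scene'); cv2.imwrite('pics/top1.png',T); cv2.imwrite('pics/scene1.png',S)
for n,p in [('a',(227,202)),('b',(299,202)),('c',(299,247)),('d',(227,247))]: print(n,proj(s,onz(t,p,30)))
E
```

```text
t 3.5 pos [484.8  69.9 117.2] q [-0.41  0.6   0.31  2.08 -0.37  0.51  0.24] shift [ 43.1 162.5   8.5] rot [ 0.008 -0.001  0.068] w 24.7 F [ 0.8  0.2 -1.3] g 59.19236719608307
a [[437.8149837  264.81853362]]
b [[374.4817105  300.00100961]]
c [[337.89938056 271.75104206]]
d [[399.32401216 241.09347731]]
```

View pics/scene1.png

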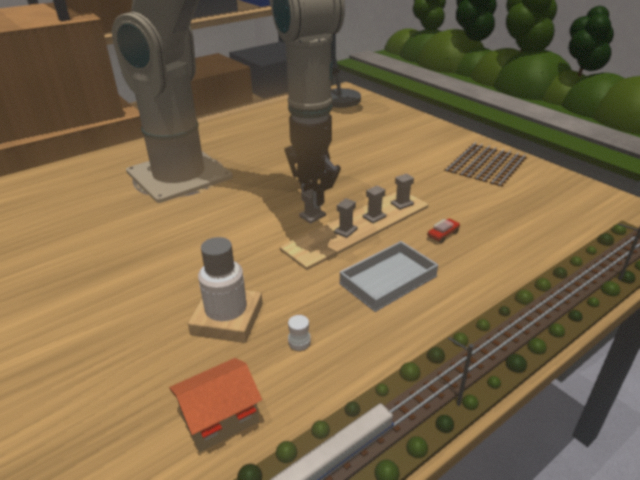

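The scene view shows the short pier held between the fingers near (312,205). The other three piers still stand on the board, and the tray rim corners (about (437,265), (375,303), (340,273)) agree with the top view.

Scaled: 41 mm is 0.82, 40 mm is 0.8, 0.068 rad / 4 = 0.017.

Call:
nudge_tcp(
  offsets=[
    [0.22, 0.82, 0.04, 0, 0, 0, 15],
    [0.22, 0.82, 0.04, 0, 0, 0, 15],
    [0.22, 0.82, 0.04, 0, 0, 0, 15],
    [0.2, 0.8, 0.04, 0, 0, 0, 15],
    [0, 0, 0, 0, 0, 0.017, 15],
    [0, 0, 0, 0, 0, 0, 15],
  ],
)

```text
clock: 4.2
eef_pos: [641.2, 123.7, 103.3]
tool_rot: [-3.139, 0.001, 1.571]
force: [-1.0, 0.5, -1.4]
width: 24.9
gripper_force: 59.2
```

```bash
python3 - <<'E'
from h import *
delta([644,124,36],0.0)
E
```

```text
t 4.2 pos [641.2 123.7 103.3] q [-0.44  0.81  0.36  1.62 -0.37  0.78  0.09] shift [ 0.3  3.  67.3] rot [-0.003  0.001  0.   ] w 24.9 F [-1.   0.5 -1.4] g 59.24366891384125
```

Scaled: 25 mm is 0.5, 12 mm is 0.24.

Call:
nudge_tcp(
  offsets=[
    [0, 0.06, 0.5, 0, 0, 0, 15],
    [0, 0, 0.5, 0, 0, 0, 15],
    [0, 0, 0.24, 0, 0, 0, 15],
    [0, 0, 0.06, 0, 0, 0, 15],
    [0, 0, 0, 0, 0, 0, 15],
  ],
)

```text
clock: 4.7
eef_pos: [644.4, 123.2, 40.4]
tool_rot: [-3.141, 0.0, 1.571]
force: [-0.2, -0.7, -0.3]
width: 25.0
gripper_force: 59.2
```

Call:
nudge_tcp(
  offsets=[
    [0, 0, 0.02, 0, 0, 0, 15],
    [0, 0, 0.02, 0, 0, 0, 15],
    [0, 0, 0, 0, 0, 0, 15],
  ],
)

```text
clock: 5.0
eef_pos: [645.2, 123.6, 39.2]
tool_rot: [3.141, -0.0, 1.571]
force: [0.1, 0.1, -1.1]
width: 25.0
gripper_force: 59.2
```

Scaled: 2 mm is 0.04, 1 mm is 0.02.

Call:
nudge_tcp(
  offsets=[
    [0, 0, 0.04, 0, 0, 0, 15],
    [0, 0, 0.02, 0, 0, 0, 15],
    [0, 0, 0, 0, 0, 0, 15],
  ],
)

```text
clock: 5.3
eef_pos: [644.7, 123.5, 35.4]
tool_rot: [-3.141, 0.0, 1.571]
force: [-0.9, -0.4, -0.4]
width: 24.7
gripper_force: 59.2
```

Call:
nudge_tcp(
  offsets=[
    [0, 0, 0.02, 0, 0, 0, 15],
    [0, 0, 0.02, 0, 0, 0, 15],
    [0, 0, 0, 0, 0, 0, 15],
  ],
)

```text
clock: 5.6
eef_pos: [644.9, 123.5, 34.2]
tool_rot: [3.141, -0.0, 1.571]
force: [-1.1, -0.3, 4.5]
width: 25.1
gripper_force: 59.8
```

Contact is felt, so the pier is on the tray floor. I'll open just enough to release, then lift straight up.

Scaled: -50 mm is -1, -45 mm is -0.9.

Call:
nudge_tcp(
  offsets=[
    [0, 0, 0, 0, 0, 0, 45],
    [0, 0, 0, 0, 0, 0, 45],
    [0, 0, 0, 0, 0, 0, 45],
    [0, 0, -0.4, 0, 0, 0, 50],
    [0, 0, -1, 0, 0, 0, 60],
    [0, 0, -1, 0, 0, 0, 85],
    [0, 0, -0.9, 0, 0, 0, 85],
    [0, 0, -0.9, 0, 0, 0, 85],
    [0, 0, 0, 0, 0, 0, 85],
  ],
)

```text
clock: 6.5
eef_pos: [649.0, 123.4, 250.8]
tool_rot: [3.129, -0.002, 1.571]
force: [1.0, -1.0, -0.2]
width: 84.8
gripper_force: 0.0
```

```bash
python3 - <<'E'
from h import *
cv2.imwrite('pics/scene2.png',get_image('scene'))
delta([549.5,-168.5,240],-0.2)
E
```

```text
t 6.55 pos [647.  123.5 247.3] q [-0.48  0.66  0.44  1.49 -0.3   1.06  0.03] shift [-292.   -97.6    6.2] rot [ 0.007 -0.002  0.2  ] w 85.0 F [ 0.9 -0.6  0.1] g 0.0
```

View pics/scene2.png

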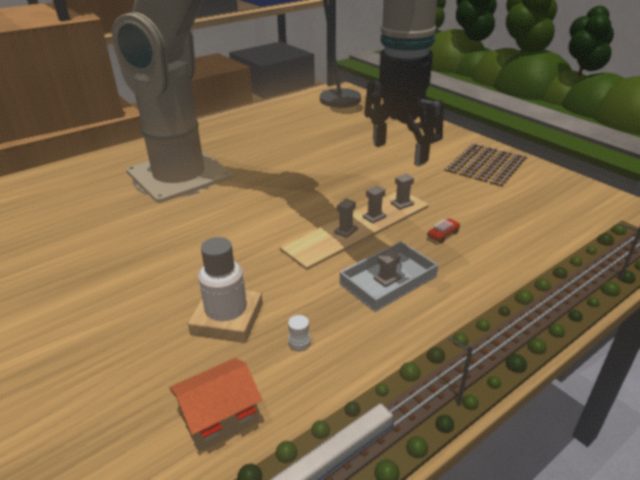

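The short pier stands in the tray at (388,266), and the three good piers, jar, car and house have not moved. Next I'll go above the cap.

Scaled: -46 mm is -0.92, -16 mm is -0.32, 0.1 rad / 4 = 0.025.

Call:
nudge_tcp(
  offsets=[
    [-0.92, -0.3, 0, 0, 0, 0, 85],
    [-0.92, -0.3, 0, 0, 0, 0, 85],
    [-0.92, -0.3, 0, 0, 0, 0, 85],
    [-0.92, -0.3, 0, 0, 0, 0, 85],
    [-0.92, -0.3, 0, 0, 0, 0, 85],
    [-0.92, -0.3, 0, 0, 0, 0, 85],
    [-0.32, -0.16, 0, 0, 0, 0.025, 85],
    [0, 0, 0, 0, 0, 0.025, 85],
    [0, 0, 0, 0, 0, 0, 85],
    [0, 0, 0, 0, 0, 0, 85],
  ],
)

```text
clock: 7.55
eef_pos: [546.6, -167.5, 242.4]
tool_rot: [-3.14, -0.0, 1.374]
force: [0.4, -0.1, 0.4]
width: 84.8
gripper_force: 0.0
```

```bash
python3 - <<'E'
from h import *
s=ctrl.read_state(); im=get_image('wrist'); cv2.imwrite('pics/w2.png',im)
np.save('w2.npy',np.r_[s['eef_pos'],s['tool_rot']])
w=cam('wrist',s); print(proj(w,[[549.5,-168.5,159]])); delta([549.5,-168.5,128],-0.2)
E
```

```text
[[328.92442508 250.46522223]]
t 7.6 pos [ 546.8 -167.4  242.7] q [-0.07  0.55  0.5   1.74 -0.31  0.94  0.35] shift [ -0.6   3.  114.7] rot [-0.001 -0.     0.004] w 84.8 F [0.5 0.6 0.3] g 0.0
```

View pics/w2.png

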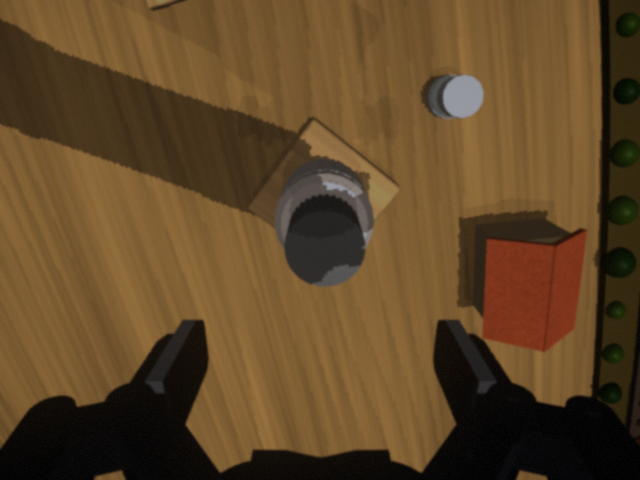

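The cap's top disc spans columns 285–365 with its lower edge at row 286, so its centre is about (325,247). The projected two-view estimate was (329,250).

```bash
python3 - <<'E'
from h import *
v=np.load('w2.npy'); w=cam('wrist',dict(eef_pos=v[:3],tool_rot=v[3:]))
L,Rr,B=[onz(w,p,159) for p in [(285,247),(365,247),(325,286)]]
print(np.linalg.norm(L-Rr),(L+Rr)/2,np.linalg.norm(B-(L+Rr)/2))
p,e=cross([ray(w,(325,247)),ray(cam('top'),(406.2,263.3)),ray(cam('scene'),(216.6,246.2))]); print(p,e)
# bottle block: corners at z 30 seen by top
delta([549,-167.5,128],-0.2)
E
```

```text
47.44099340704526 [ 547.6297971  -165.89659613  159.        ] 25.50903034046667
[ 548.42115888 -167.89495841  157.46689926] [np.float64(1.635186374938199), np.float64(1.5250757564052388), np.float64(0.5557542113760382)]
t 7.6 pos [ 546.8 -167.4  242.7] q [-0.07  0.55  0.5   1.74 -0.31  0.94  0.35] shift [  0.3   2.4 114.7] rot [-0.001 -0.     0.004] w 84.8 F [0.5 0.6 0.3] g 0.0
```

Diameter and height check out (47.4 mm and 157.5 mm). I'll descend over the cap centre at about (548.3,-167.3) and close.

Scaled: 40 mm is 0.8, 30 mm is 0.6.

Call:
nudge_tcp(
  offsets=[
    [0, 0.03, 0.6, 0, 0, 0, 85],
    [0, 0, 0.8, 0, 0, 0, 80],
    [0, 0, 0.6, 0, 0, 0, 75],
    [0, 0, 0.28, 0, 0, 0, 75],
    [0, 0, 0, 0, 0, 0, 75],
    [0, 0, 0, 0, 0, 0, 75],
  ],
)

```text
clock: 8.2
eef_pos: [549.1, -169.0, 130.3]
tool_rot: [3.14, 0.0, 1.372]
force: [0.5, 0.6, 0.0]
width: 75.1
gripper_force: 0.0
```

```bash
python3 - <<'E'
from h import *
delta([548.3,-167.3,128],-0.2)
E
```

```text
t 8.2 pos [ 549.1 -169.   130.3] q [-0.01  0.69  0.41  1.84 -0.41  0.7   0.43] shift [ 1.5 -1.1  2.3] rot [0.001 0.    0.001] w 75.1 F [0.5 0.6 0. ] g 0.0
```

Scaled: 2 mm is 0.04, 1.5 mm is 0.03.

Call:
nudge_tcp(
  offsets=[
    [0.03, -0.02, 0.04, 0, 0, 0, 75],
    [0, 0, 0, 0, 0, 0, 60],
    [0, 0, 0, 0, 0, 0, 40],
    [0, 0, 0, 0, 0, 0, 40],
    [0, 0, 0, 0, 0, 0, 40],
    [0, 0, 0, 0, 0, 0, 40],
    [0, 0, 0, 0, 0, 0, 40],
  ],
)

```text
clock: 8.9
eef_pos: [548.3, -167.2, 128.0]
tool_rot: [3.14, -0.0, 1.371]
force: [0.9, 0.6, 5.1]
width: 46.4
gripper_force: 60.6
```

```bash
python3 - <<'E'
from h import *
delta([548.3,-167.3,122],-0.2)
E
```

```text
t 8.9 pos [ 548.3 -167.2  128. ] q [-0.01  0.69  0.41  1.84 -0.41  0.69  0.43] shift [-0.1  0.   6. ] rot [ 0.001 -0.     0.   ] w 46.4 F [0.9 0.6 5.1] g 60.59193134307861
```

Scaled: 2 mm is 0.04, 1 mm is 0.02.

Call:
nudge_tcp(
  offsets=[
    [0, 0, 0.04, 0, 0, 0, 40],
    [0, 0, 0.04, 0, 0, 0, 40],
    [0, 0, 0.02, 0, 0, 0, 40],
    [0, 0, 0, 0, 0, 0, 40],
  ],
)

```text
clock: 9.3
eef_pos: [548.3, -167.2, 123.1]
tool_rot: [3.14, -0.0, 1.371]
force: [-0.1, 1.4, 9.1]
width: 46.3
gripper_force: 60.7
```

Call:
nudge_tcp(
  offsets=[
    [0, 0, 0.02, 0, 0, 0, 40],
    [0, 0, 0.02, 0, 0, 0, 40],
    [0, 0, 0, 0, 0, 0, 40],
  ],
)

```text
clock: 9.6
eef_pos: [548.4, -167.2, 122.7]
tool_rot: [3.14, -0.001, 1.371]
force: [-2.8, 2.9, 20.2]
width: 46.5
gripper_force: 62.3
```

The cap is at its hard stop with 20 N. Now I'll twist it CCW while it stays pressed, which is negative about the tool's downward z.

Scaled: -0.13 rad / 4 = -0.0325.

Call:
nudge_tcp(
  offsets=[
    [0, 0, 0, 0, 0, -0.025, 40],
    [0, 0, 0, 0, 0, -0.0325, 40],
    [0, 0, 0, 0, 0, -0.0325, 40],
    [0, 0, 0, 0, 0, 0, 40],
  ],
)

```text
clock: 10.0
eef_pos: [549.2, -168.1, 122.7]
tool_rot: [3.137, 0.002, 1.733]
force: [-1.7, 0.2, 18.0]
width: 46.5
gripper_force: 61.8
```

```bash
python3 - <<'E'
from h import *
delta([548.3,-167.3,122],1.3)
E
```

```text
t 10.0 pos [ 549.2 -168.1  122.7] q [ 0.06  0.68  0.3   1.84 -0.31  0.66  0.7 ] shift [ 0.9 -0.8  0.7] rot [ 0.003  0.004 -1.137] w 46.5 F [-1.7  0.2 18. ] g 61.761027574539185
```

Scaled: -0.14 rad / 4 = -0.035.

Call:
nudge_tcp(
  offsets=[
    [0, 0, 0, 0, 0, -0.035, 40],
    [0, 0, 0, 0, 0, -0.035, 40],
    [0, 0, 0, 0, 0, -0.035, 40],
    [0, 0, 0, 0, 0, -0.035, 40],
    [0, 0, 0, 0, 0, 0, 40],
  ],
)

```text
clock: 10.5
eef_pos: [549.7, -168.3, 122.7]
tool_rot: [3.139, 0.004, 2.294]
force: [0.0, 0.1, 16.3]
width: 46.5
gripper_force: 61.7
```

Call:
nudge_tcp(
  offsets=[
    [0, 0, 0, 0, 0, -0.035, 40],
    [0, 0, 0, 0, 0, -0.035, 40],
    [0, 0, 0, 0, 0, -0.035, 40],
    [0, 0, 0, 0, 0, -0.035, 40],
    [0, 0, 0, 0, 0, 0, 40],
  ],
)

```text
clock: 11.0
eef_pos: [550.0, -168.1, 122.7]
tool_rot: [3.141, 0.006, 2.854]
force: [0.4, 0.4, 15.7]
width: 46.7
gripper_force: 61.7
```

```bash
python3 - <<'E'
from h import *
delta([548.3,-167.3,122],1.3)
E
```

```text
t 11.0 pos [ 550.  -168.1  122.7] q [ 0.26  0.66 -0.02  1.84  0.02  0.64  1.51] shift [1.9 0.2 0.7] rot [ 0.     0.006 -0.017] w 46.7 F [ 0.4  0.4 15.7] g 61.65056347846985
```

Scaled: -6 mm is -0.12, -4 mm is -0.08.

Call:
nudge_tcp(
  offsets=[
    [0, 0, -0.08, 0, 0, 0, 40],
    [0, 0, -0.12, 0, 0, 0, 40],
    [0, 0, -0.08, 0, 0, 0, 40],
    [0, 0, 0, 0, 0, 0, 40],
  ],
)

```text
clock: 11.4
eef_pos: [546.8, -167.1, 134.3]
tool_rot: [-3.141, -0.002, 2.851]
force: [-0.2, 0.5, -0.1]
width: 46.7
gripper_force: 61.4
```

Scaled: -20 mm is -0.4, -15 mm is -0.3.

Call:
nudge_tcp(
  offsets=[
    [0, 0, -0.3, 0, 0, 0, 40],
    [0, 0, -0.4, 0, 0, 0, 40],
    [0, 0, -0.4, 0, 0, 0, 40],
    [0, 0, -0.12, 0, 0, 0, 40],
    [0, 0, 0, 0, 0, 0, 40],
    [0, 0, 0, 0, 0, 0, 40],
  ],
)

```text
clock: 12.0
eef_pos: [546.7, -166.9, 194.3]
tool_rot: [-3.141, -0.002, 2.851]
force: [0.1, 0.1, -0.2]
width: 46.3
gripper_force: 62.3
```

```bash
python3 - <<'E'
from h import *
delta([548.3,-167.5,195],1.3)
S=get_image('scene'); print(proj(cam('scene'),[[548.3,-167.5,226],[548.3,-167.5,183],[548.3,-167.5,133]]).round(0))
cv2.imwrite('pics/fin.png',np.hstack([cv2.resize(S[140:360,140:360],(400,400)),cv2.resize(S[140:320,280:460],(400,400))]))
E
```

```text
t 12.0 pos [ 546.7 -166.9  194.3] q [ 0.26  0.56 -0.02  1.78  0.01  0.8   1.52] shift [-1.7 -0.1 -0.7] rot [-0.    -0.002 -0.02 ] w 46.3 F [ 0.1  0.1 -0.2] g 62.295509576797485
[[211. 209.]
 [215. 233.]
 [219. 259.]]
```

View pics/fin.png

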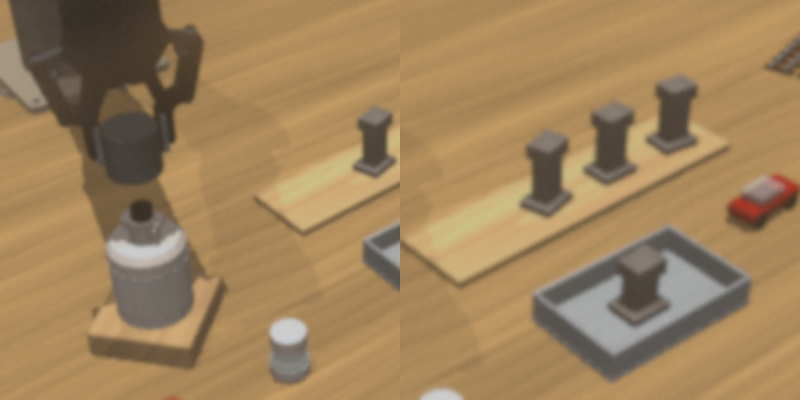

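The crop shows the cap held level at about (133,150) above the open bottle, whose mouth is at about (141,212). The short pier stands in the tray and the good piers are upright.

```bash
python3 -c "
from cell import ctrl, get_image, calibration
print(ctrl.finish_job())"
```

```text
the job is handed in; nothing more can be done
None
```

I handed the job in at about 12 s on the clock: the short pier is standing in the scrap tray, and the gripper is holding the unscrewed cap level about 5 cm above the open bottle. No verdict came back, but the last picture shows the good piers, jar and car still in place (the house was outside that crop).

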